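Push a tool-handle blank home in a V-groove jig

ROBOT

A 6-joint arm with a two-finger parallel gripper is mounted at the origin on a cart in front of the work surface, level with it; the furniture and walls round the work are solid. World frame = base frame: x ahead of the robot, y to its left, z up, the work surface at z = 0. Lengths are in mm, angles in rad, forces in N, time in s.
With the tool pointing down it reaches from about 350 to 975 mm from the base axis. Payload 17.4 kg.
Tool frame: the origin (TCP) lies on the centre line of the jaws, within the pads' length; the fingertips stand 25 mm ahead of it and the grasp point (between the pads) lies 6 mm ahead of it; z points along the fingers, y is the line along which they close (so a half turn about z gives the same grasp; the last joint's range is limited). The gripper opens to 85 mm and grips with 20 to 120 N. Pads are 22 mm wide; open, the fingers measure 114 mm over their backs; the gripper's body (76 mm by 85 mm) begins 54 mm behind the grasp point. The pads swing forward as they close: fully open they stand 13 mm farther back than shut.
Start: joints at [1.068, 0.116, 1.442, -0, 1.584, -0.038], TCP at [302.573, 603.392, 256.303] pointing down, gripper open.
Joint ranges: [-2.83, 2.83], [-0.83, 2.19], [0.07, 2.5], [-1.14, 4.28], [0.01, 3], [-2.97, 2.97]. Speed limits (rad/s): [1.89, 1.89, 2.22, 3.14, 3.14, 3.14].

INTERFACE

Orientations are given as a 3x3 rotation matrix whose columns are the frame's x, y, z axes.
In Python, from bench import arm, kinematics, eyes, workorder, read_time, read_joints, read_qd, read_tau, read_ee_pos, read_orientation, read_contact_force, read_torque, read_grip_width, read_gripper_force gives the robot as it stands. Calls block until the motion is done:
- arm.move_to(position, orientation): joint-space move of the TCP to a pose.
- arm.move_linear(position, vel=150, rotation=None, guard=None): straight line of the TCP; rotation=None keeps the orientation; vel is the mean speed in mm/s. With guard (N) it stops when the force on the tool has changed by that much, and returns True; else False.
- arm.move_j(angles): joint-space move.
- arm.move_gripper(opening, strength=None): opening from 0.0 (shut) to 1.0 (fully open); strength is the grip in N (None keeps the last); returns when the fingers have stopped.
- arm.wait(seconds).
- kinematics.solve_ik(position, orientation): joint angles nearest the present ones, or None.
- eyes.get_image(name): name is "scene" or "side" or "wrist"; returns the picture (420x560x3 uint8, blue, green, red); there is no depth.
- eyes.camera_model(name): a dict with "camera_matrix" (3x3 intrinsics, pixels), "k1" (the pictures are not rectified: a ray, as slopes to the right and down, at radius r is drawn at 1 + k1 r^2 times it, then the intrinsics apply), "extrinsics" (4x4, takes a point from world to camera coordinates). Camera axes: x right, y down, z forward; pixel columns grow to the right and rows downward; lengths in mm; the calibration is good to about 2 mm. A picture is of the moment at which its call begins: read the wrist's pose just before it. camera_model takes no time and is no camera call; for the wrist camera it gives the pose at the moment of the call.
A pose or a line that the arm cannot do raises arm.Unreachable and nothing moves.
- workorder.job_done(): hands the job in; it is judged then, once.
Readings, each from a call of its own:
- read_time(): time.
- read_joints(): joint angles.
- read_qd(): joint speeds.
- read_tau(): joint torques, N m.
- read_ee_pos(): TCP position.
- read_orientation(): TCP orientation.
- read_contact_force(): force on the tool from outside, world axes, zero at the start.
- read_torque(): the same for the moment, N m.
- read_grip_width(): opening from 0.0 (shut) to 1.0 (fully open).
- read_gripper_force(): force on a finger pad.
Only numpy, scipy, OpenCV 4.12 (cv2) and the standard library are available. Lean on these libraries where they do the work, as an engineer would, in place of code of your own. Each camera call takes 0.05 s, during which the arm holds its last target. There are 200 camera calls.

TASK

Lay the turned tool-handle blank in the open end of the V-groove jig with its thin tenon pointing at the stop pin, then slide it along the groove, under the sprung hold-down, until the tenon meets the pin. Press it home lightly for a moment and leave it there in touch with the pin, but push gently: the pin is set to length and held only by friction, so it must not be loaded hard. Do not disturb the other things on the bench.

Things in the scene. Friction and masses are not known exactly. Their poses are not given: they have to be found in the camera images.
- blank_mid (a point): Loose turned wooden tool-handle blank, round, 179 mm long, 22 mm thick, 70 to 140 g, lying on the table. Point on its axis half-way along, 11 mm above what it lies on, 89.6 mm from each end. y runs along it from the tenon end to the butt end; z up at the start. The last 25 mm at -y taper to the thin tenon (11 mm); the butt narrows to 19 mm over its last 50 mm.
- blank_tip (a point): Centre of the end face of the blank's thin tenon (same axes as blank_mid).
- groove (a point): V-groove jig: wooden block fixed to the table, 335 mm long, 70 wide, top 30 mm above the table. A 90-degree groove, 10 mm deep, 20 mm wide, runs its whole length. Point 35.8 mm above the table on the line where the axis of a blank in the groove lies. x runs along the groove to the stop, y across, z up. The block spans x -170 to +165 mm; lay the blank in the open part, x -170 to +40.
- hold_down (a point): Underside of the sprung hold-down: a round wooden cross bar (16 mm) under a wooden bridge over the groove, 55 mm beyond the groove point. Bridge: 24 mm along the groove, 64 mm wide, top 84 mm above the table. The tenon passes under the bar freely; the body lifts it 2.7 mm, and from then on sliding the blank takes about 3 to 7 N. Point 44 mm above the table; x along the groove.
- saddle: Fixed dark wooden saddle block across the jig's end, 28 mm along the groove, 78 wide, top 59 mm above the table, brass thumb screw on top. Origin 30 mm above the table, at mid-width of its face towards the blank; x along the groove. It carries the stop: a round 11 mm dowel pin on the groove's axis line, jutting 10 to 36 mm from that face. How far is not reported: look or feel.
- jig: The whole jig with groove, hold-down, saddle and stop pin; origin under the groove point, on the table, same axes. The pin is held in its saddle by friction only and slips at about 20 N. The blank should press on the pin with more than 2 and less than 15 N; the drag of groove and hold-down (3 to 7 N) adds to this at the hand. When let go, the drag keeps the blank in touch with the pin.
- wax_tin: Bystander: round white tin with a lid, 68 mm across, 43 mm high, behind the jig. Origin at the centre of its underside.
- brush: Bystander: flat dusting brush, 178 mm long (along its y), behind the jig. Origin at its underside.
- iron: Bystander: small dark iron block, 28 x 63 x 19 mm, right of the blank. Origin at its underside.

How it is judged (in metres and radians):
On the way, in this order (a step that is already met when the one before it is completed fails the run):
1. the blank lies along the open groove, tenon towards the stop, its tip at most 20 mm beyond the hold-down bar (y of blank_mid in the frame of groove between -0.004 and 0.004 m and z of blank_mid in the frame of groove between -0.004 and 0.004 m and angle between the y axis of blank_mid and the x axis of groove, either way round below 0.05 rad and x of blank_tip in the frame of hold_down between -0.2 and 0.02 m), for 0.2 s.
2. the blank, lying in the groove, is pressed against the stop pin with more than 2 N for 0.2 s (y of blank_mid in the frame of groove between -0.004 and 0.004 m and z of blank_mid in the frame of groove between -0.004 and 0.004 m and angle between the y axis of blank_mid and the x axis of groove, either way round below 0.05 rad and x of blank_tip in the frame of hold_down above 0.035 m and contact force between blank and saddle above 2 N), for 0.2 s.
At the end, for the whole second after the job is handed in: The blank lies at rest in the groove (axis within 4 mm and 0.05 rad of the groove's), its tenon more than 35 mm beyond the hold-down bar and still touching the stop pin (more than 0.2 N) (y of blank_mid in the frame of groove between -0.004 and 0.004 m and z of blank_mid in the frame of groove between -0.004 and 0.004 m and angle between the y axis of blank_mid and the x axis of groove, either way round below 0.05 rad and x of blank_tip in the frame of hold_down above 0.035 m and contact force between blank and saddle above 0.2 N and linear speed of blank below 0.01 m/s).
It fails at once if the blank pushes on the stop pin or its saddle with more than 15 N (contact force between blank and saddle above 15 N).
It fails at once if a bystander (tin, brush, iron block) is moved by more than 15 mm (distance of any of wax_tin, brush, iron from where it was at the start of the episode above 0.015 m).
It also fails if it takes over 58 s, if anything falls off the work surface, if the arm or the gripper's body presses on something with over 40 N, if the wrist force passes 120 N, or if a joint passes its speed limit or range.

## Working session

There is one attempt and no reset: what is moved stays moved. The work goes in short steps, each a Python script; the robot and the scene stay as the last script left them, time stands still between calls to the robot, and variables do not carry over. Pictures are saved under pics/ and viewed, at most 10 in all, crops included, and the job is handed in when it is done.

```bash
mkdir -p pics; ls
cat > h.py <<'E'
from bench import *
import numpy as np, cv2
def snap(name,fn,scale=1,crop=None):
    im=eyes.get_image(name); cv2.imwrite('pics/raw_'+fn+'.png',im)
    return im
def pix2plane(m,uv,z):
    K=np.array(m["camera_matrix"],float);k1=m["k1"];E=np.array(m["extrinsics"],float)
    d=np.linalg.solve(K,[uv[0],uv[1],1])[:2]
    s=d.copy()
    for _ in range(30): s=d/(1+k1*(s@s))
    R=E[:3,:3];c=-R.T@E[:3,3]; r=R.T@np.array([s[0],s[1],1])
    return c+r*(z-c[2])/r[2]
def proj(m,p):
    K=np.array(m["camera_matrix"],float);E=np.array(m["extrinsics"],float)
    q=E[:3,:3]@np.array(p)+E[:3,3];s=q[:2]/q[2];s=s*(1+m["k1"]*(s@s))
    return (K@[s[0],s[1],1])[:2]
E
python3 - <<'E'
from h import *
import json
a=snap('scene','s0');b=snap('side','d0');
for n,i in(('scene',a),('side',b)): cv2.imwrite(f'pics/{n}0.png',cv2.resize(i,(800,600),interpolation=cv2.INTER_CUBIC))
ms={n:{k:np.array(v).tolist() for k,v in eyes.camera_model(n).items() if k in('camera_matrix','k1','extrinsics')} for n in('scene','side')}
json.dump(ms,open('cams.json','w'));print(ms)
print(read_orientation(),read_time())
E
```

```text
pics
{'scene': {'camera_matrix': [[499.06775868806926, 0.0, 272.2668280085152], [0.0, 499.06775868806926, 208.32844220550052], [0.0, 0.0, 1.0]], 'k1': -0.06650812559356074, 'extrinsics': [[0.49943630928558314, -0.866217490022265, 0.015186604186650745, -353.07537967294803], [-0.4577323359451796, -0.2787172956791067, -0.84427352067887, 295.53747857956336], [0.7355572592241642, 0.4147094513859699, -0.5356972926324935, 743.7450908352724], [0.0, 0.0, 0.0, 1.0]]}, 'side': {'camera_matrix': [[455.06438736396314, 0.0, 278.3584947238885], [0.0, 455.06438736396314, 207.9842762837541], [0.0, 0.0, 1.0]], 'k1': -0.04128357022689659, 'extrinsics': [[-0.9996095305124537, 0.025902493371049315, 0.010480808453287718, 599.7793774376971], [0.0082926429079259, 0.6331855762966768, -0.7739555917773624, 97.18115832099845], [-0.026683676326049763, -0.7735664721321678, -0.6331531367771296, 1124.287570766108], [0.0, 0.0, 0.0, 1.0]]}}
[[-8.93898168e-01  4.48269772e-01 -5.25296524e-04]
 [ 4.48270078e-01  8.93897663e-01 -9.51556221e-04]
 [ 4.30074445e-05 -1.08606908e-03 -9.99999409e-01]] 0.1
```

View pics/scene0.png

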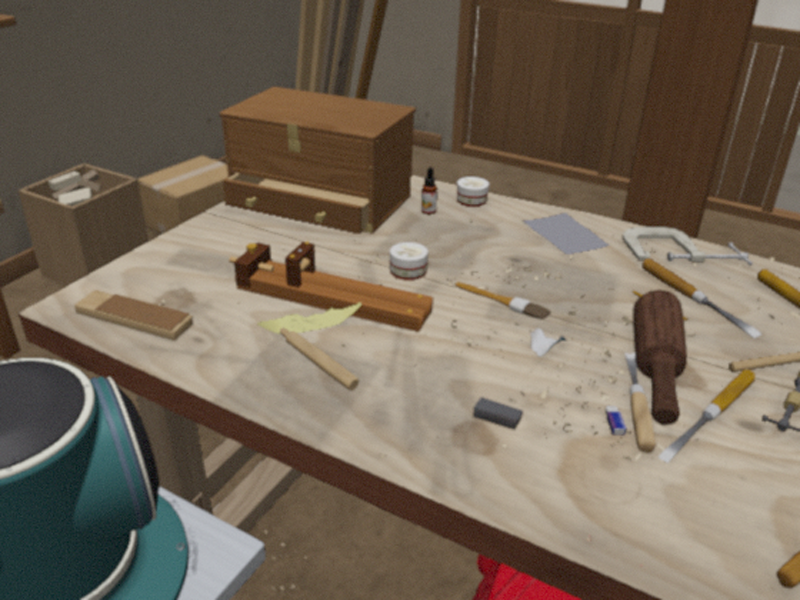

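View pics/side0.png

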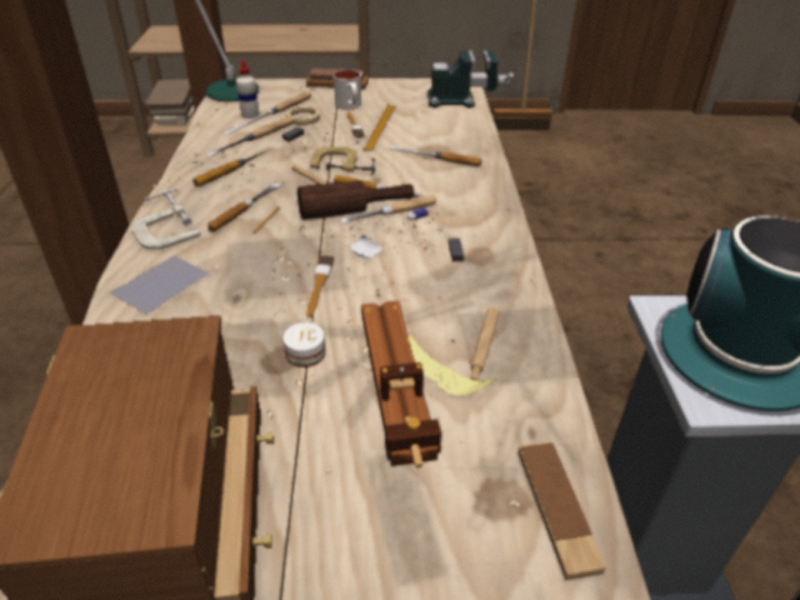

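The scene view shows the blank at about (283,332)-(355,383), and the jig with its open end near (430,305) and saddle near (252,265). In the side view the blank is at (475,375)-(492,312), with the jig from (382,305) to (412,460). I'll enlarge both.

Run:
```python
import cv2,numpy as np
a=cv2.imread('pics/raw_s0.png');b=cv2.imread('pics/raw_d0.png')
# scene crop x150-310,y160-280 x5 ; side x240-360,y200-335 x? 
cv2.imwrite('pics/c1.png',cv2.resize(a[160:280,150:310],None,fx=5,fy=5,interpolation=cv2.INTER_CUBIC))
cv2.imwrite('pics/c2.png',cv2.resize(b[205:325,225:385],None,fx=5,fy=5,interpolation=cv2.INTER_CUBIC))
```

```text
(no output)
```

View pics/c1.png

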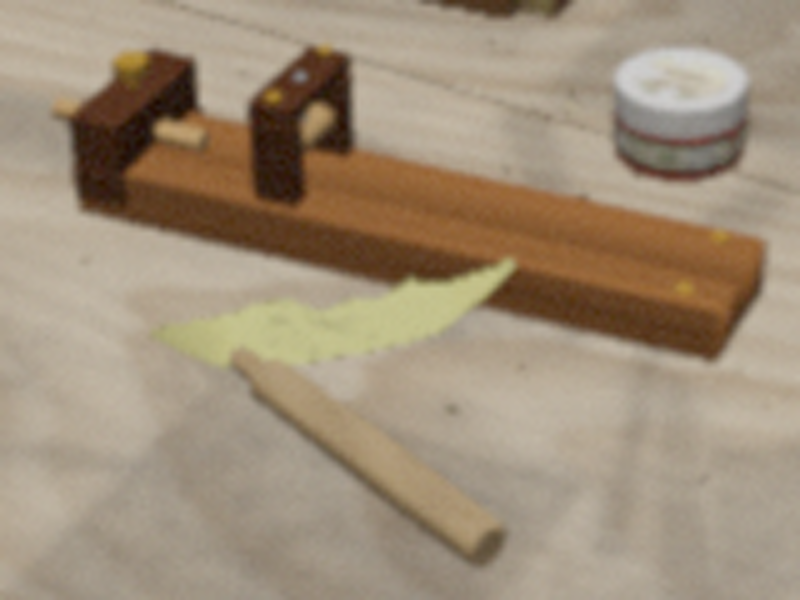

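View pics/c2.png

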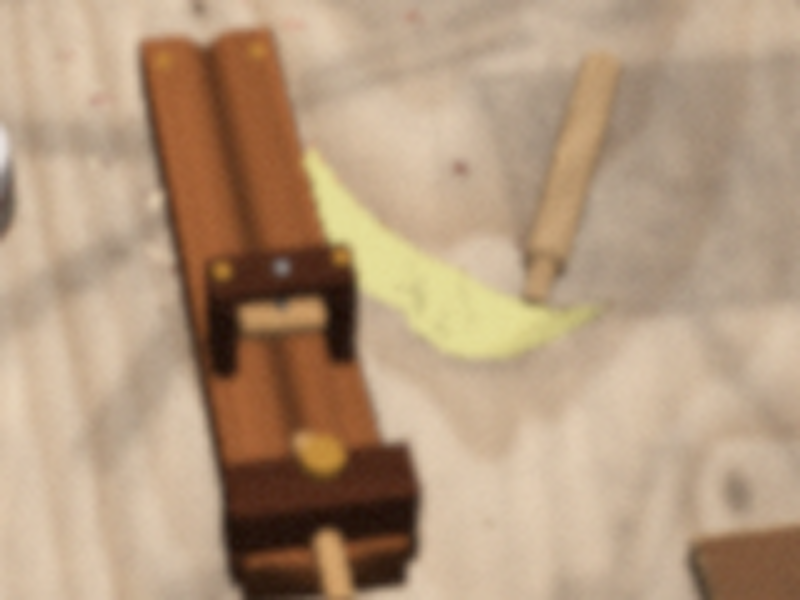

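Tip, butt and jig edges can be read in both crops. Scene crop: tip (240,357), butt (490,543), jig top end corners (722,315) and (765,243), pin tip (203,137). Side crop: tip (537,298), butt (602,55), end corners (143,40) and (270,30), notch (206,47).

Run:
```python
from h import *
ms={n:eyes.camera_model(n) for n in('scene','side')}
np.set_printoptions(precision=1,suppress=True)
S=lambda x,y,z:pix2plane(ms['scene'],(149.6+x/5,159.6+y/5),z)
D=lambda x,y,z:pix2plane(ms['side'],(224.6+x/5,204.6+y/5),z)
for n,p in dict(tip=S(240,357,11),butt=S(490,543,11),c1=S(722,315,30),c2=S(765,243,30),sad_near_top=S(80,115,59),pin=S(203,137,35.8),tin=S(681,165,0),
 Dtip=D(537,298,11),Dbutt=D(602,55,11),Dc2=D(143,40,30),Dc1=D(270,30,30),Dnotch=D(206,47,20),Dl2=D(215,420,30),Dr2=D(376,430,30),Dn2=D(290,400,20)).items(): print(n,p)
```

```text
tip [477.6  60.7  11. ]
butt [ 425.  -104.9   11. ]
c1 [ 594.1 -120.6   30. ]
c2 [ 657.8 -109.7   30. ]
sad_near_top [547.1 205.9  59. ]
pin [592.2 168.4  35.8]
tin [745.2 -18.2   0. ]
Dtip [476.8  60.4  11. ]
Dbutt [ 422.1 -114.    11. ]
Dc2 [ 662.3 -106.7   30. ]
Dc1 [ 596.8 -113.9   30. ]
Dnotch [ 629.9 -112.6   20. ]
Dl2 [627.2 147.9  30. ]
Dr2 [558.5 154.6  30. ]
Dn2 [594.2 128.4  20. ]
```

```bash
cat >> h.py <<'E'
np.set_printoptions(precision=2,suppress=True)
def rot(d):  # tool x along horizontal d, pointing down
    d=np.array([d[0],d[1]])/np.hypot(*d[:2]); return np.array([[d[0],d[1],0],[d[1],-d[0],0],[0,0,-1.]])
G=np.array([604.4,55.7]); GX=np.array([-0.1415,0.990])
BT=np.array([477.2,60.5]); BX=np.array([0.303,0.953])
E
python3 - <<'E'
from h import *
for s in(1,-1):
    print(s,kinematics.solve_ik([*(BT-BX*100),32],rot(s*BX)),kinematics.solve_ik([*(G-GX*70),57],rot(s*GX)),kinematics.solve_ik([*(G-GX*150),57],rot(s*GX)))
E
```

```text
1 [-0.13 -0.24  2.16 -0.    1.22  0.17] [-0.06  0.11  1.78 -0.    1.25 -0.21] [-0.19  0.15  1.74 -0.    1.25 -0.33]
-1 [-0.13 -0.24  2.16 -0.    1.22 -2.97] [-0.06  0.11  1.78 -0.    1.25  2.94] [-0.19  0.15  1.74 -0.    1.25  2.81]
```

Run:
```python
from h import *
R=rot(BX); p=BT-BX*100
arm.move_to([*p,130],R); arm.move_gripper(0.45,40)
print('t',read_time())
im=snap('wrist','w1')
m=eyes.camera_model('wrist')
print(read_ee_pos(),-np.array(m['extrinsics'])[:3,:3].T@np.array(m['extrinsics'])[:3,3])
for k,q in dict(tip=[*BT,11],butt=[*(BT-BX*179),11]).items(): 
    u=proj(m,q);print(k,u); cv2.circle(im,tuple(int(x) for x in u),4,(0,0,255),1)
cv2.imwrite('pics/w1.png',cv2.resize(im,(800,600)))
```

```text
t 3.0
[446.9  -34.78 129.99] [470.24  39.63 248.48]
tip [279.55  63.93]
butt [279.41 303.94]
```

View pics/w1.png

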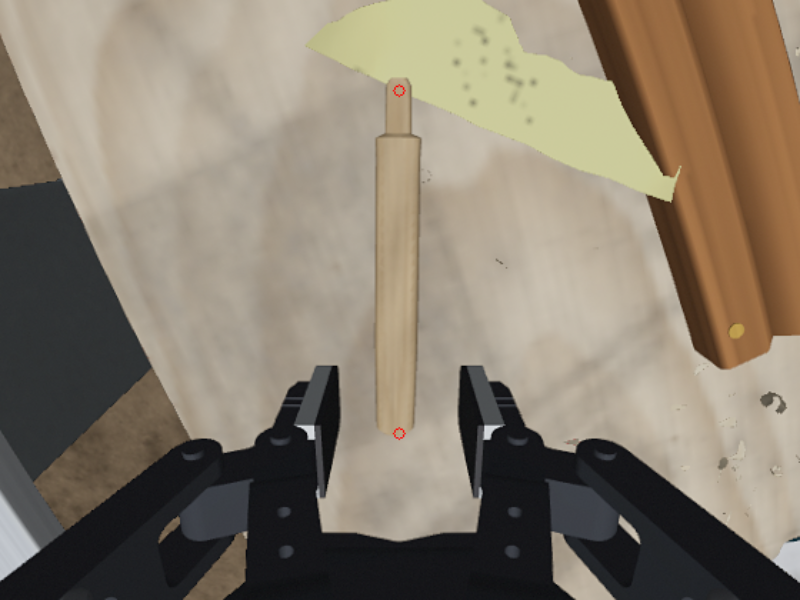

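The wrist view shows the blank centred between the jaws, with the tip at (399,80) and the butt at (395,432). My prediction is about 3 mm off along its axis. Now I grasp it and carry it over the groove.

```bash
sed -i 's/BT=np.array(\[477.2,60.5\])/BT=np.array([478.2,63.5])/' h.py
python3 - <<'E'
from h import *
R=rot(BX); p=BT-BX*100
print(arm.move_linear([*p,31],vel=80,guard=6),read_ee_pos())
arm.move_gripper(0.0,40); print('w',read_grip_width(),read_gripper_force(),read_contact_force(),read_ee_pos())
arm.move_linear([*p,110],vel=100)
g=G-GX*(60+10.4)
arm.move_to([*g,130],rot(GX))
print('t',read_time(),read_grip_width())
im=snap('wrist','w2'); m=eyes.camera_model('wrist')
for x in(-170,-100,0): 
    u=proj(m,[*(G+GX*x),20]);print(x,u); cv2.circle(im,tuple(int(round(v)) for v in u),3,(0,0,255),1)
for y in(-35,35):
    for x in(-170,0):
        u=proj(m,[*(G+GX*x+y*np.array([-GX[1],GX[0]])),30]);cv2.circle(im,tuple(int(round(v)) for v in u),3,(255,0,0),1)
cv2.imwrite('pics/w2.png',cv2.resize(im,(800,600)))
E
```

```text
False [448.18 -31.84  31.48]
w 0.24263386976621729 39.81758482819714 [-0.96  0.41  6.3 ] [448.23 -31.86  31.56]
t 6.375 0.246665663485639
-170 [280.02 333.13]
-100 [280.05 253.38]
0 [280.08 111.24]
```

View pics/w2.png

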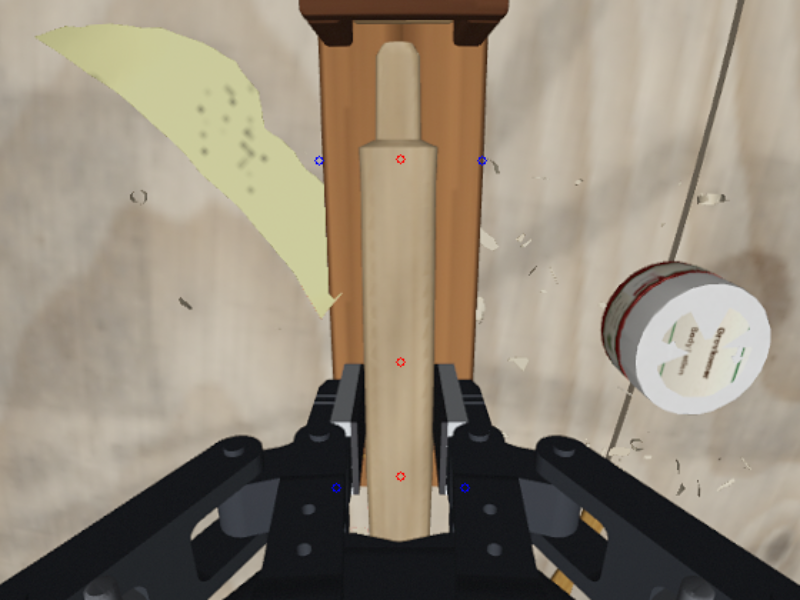

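The wrist view shows the blank held parallel over the groove. The jig's edges at row 160 (324/482) put its centre about 1 mm to the right of my estimate. I'll correct that, check x against the bridge legs (row 44), and lower.

```bash
sed -i 's/G=np.array(\[604.4,55.7\])/G=np.array([605.2,55.8])/' h.py
python3 - <<'E'
from h import *
m=eyes.camera_model('wrist')
q=pix2plane(m,(402*.7,44*.7),30)[:2]; xb=(q-G)@GX; print('bridge face x (exp 43):',xb)
dx=np.clip(xb-43,-8,8)
g=G+GX*(dx-70.4)
arm.move_linear([*g,75],vel=80)
f0=read_contact_force()
print(arm.move_linear([*g,56.3],vel=25,guard=4),read_ee_pos(),read_contact_force()-f0)
arm.move_gripper(0.42); arm.wait(0.3)
arm.move_linear([*g,130],vel=120)
print('t',read_time())
im=snap('wrist','w3')
cv2.imwrite('pics/w3.png',cv2.resize(im,(800,600)))
E
```

```text
bridge face x (exp 43): 46.391034934954426
True [614.71 -10.49  56.6 ] [1.97 0.85 4.27]
t 9.325
```

View pics/w3.png

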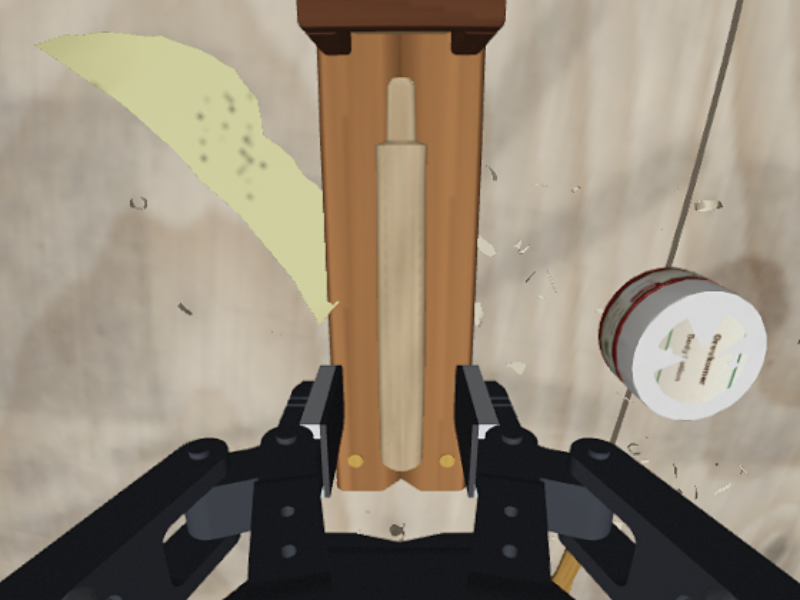

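The blank lies in the groove, with its tip at (400,80) short of the bridge and its butt at (402,468). Next I close the gripper, drop behind the butt and push it with the closed fingers.

```bash
sed -i 's/^G=np.*;/G=np.array([604.7,59.2]);/' h.py
python3 - <<'E'
from h import *
R=rot(GX); pt=lambda x,z:[*(G+GX*x),z]
tx=lambda:(np.array(read_ee_pos()[:2])-G)@GX
m=eyes.camera_model('wrist')
b=pix2plane(m,(401*.7,468*.7),40)[:2]; print('butt x',(b-G)@GX)
arm.move_linear(pt(-190,130),vel=150); arm.move_gripper(0.0)
print(arm.move_linear(pt(-190,57.5),vel=80,guard=6),read_ee_pos())
arm.wait(.2); f0=np.array(read_contact_force())
f=lambda:-(np.array(read_contact_force())-f0)[:2]@GX
hit=arm.move_linear(pt(-140,57.5),vel=30,guard=1.5)
xb=tx(); print('butt touch',hit,xb,f(),'tip est',xb+11+179.2,'t',read_time())
np.save('f0.npy',f0)
E
```

```text
butt x -149.27471737152203
False [ 631.91 -128.99   58.17]
butt touch False -140.10027341156058 -0.09178861161944148 tip est 50.09972658843941 t 13.8333
```

```bash
cat >> h.py <<'E'
R=rot(GX); pt=lambda x,z:[*(G+GX*x),z]
tx=lambda:(np.array(read_ee_pos()[:2])-G)@GX
E
python3 - <<'E'
from h import *
f0=np.load('f0.npy'); f=lambda:-(np.array(read_contact_force())-f0)[:2]@GX
hit=arm.move_linear(pt(-104,57.5),vel=25,guard=2.5)
print(hit,tx(),f(),np.array(read_contact_force())-f0,'t',read_time())
im=snap('wrist','w4');cv2.imwrite('pics/w4.png',cv2.resize(im,(800,600)))
E
```

```text
True -119.58819969096434 0.7380548721515204 [ 0.03 -0.74 -0.19] t 14.6917
```

View pics/w4.png

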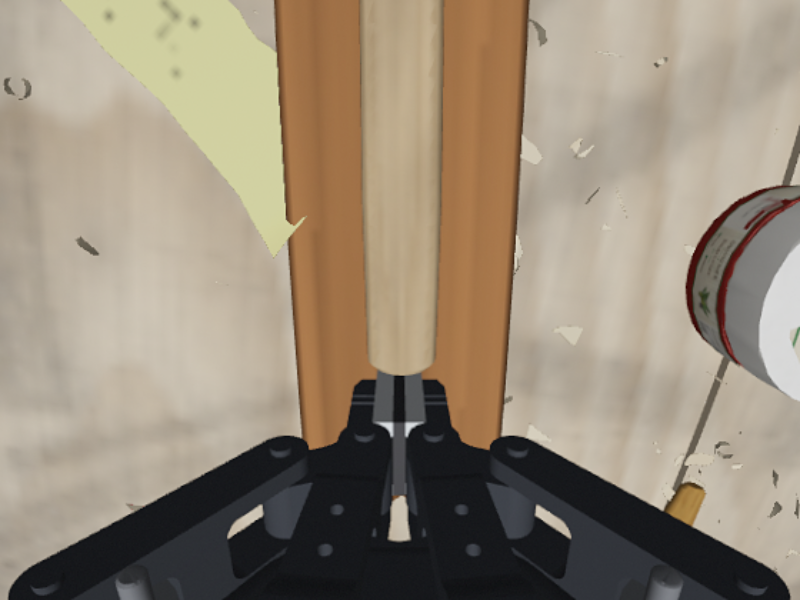

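The closed fingers sit squarely at the butt (400,372), and the shoulder has just met the bar. From here I push in small steps and log the force.

Run:
```python
from h import *
f0=np.load('f0.npy'); f=lambda:-(np.array(read_contact_force())-f0)[:2]@GX
log=[]; x=tx()
# lift the bar: up to tip ~ 97 (pin cannot be nearer than ~101)
while x<-98:
    x+=1.5; arm.move_linear(pt(x,57.5),vel=12); log.append((tx()+190,f()))
    if log[-1][1]>16: print('high');break
print('\n'.join('%.1f %.2f'%l for l in log),read_time())
```

```text
71.7 0.52
73.2 2.29
74.7 1.61
76.4 2.15
77.9 2.42
79.3 2.15
80.8 2.12
82.3 1.94
83.8 1.85
85.3 1.67
86.8 1.73
88.3 2.32
89.8 1.76
91.3 2.14
92.9 1.13 18.9083
```

Run:
```python
from h import *
f0=np.load('f0.npy'); f=lambda:-(np.array(read_contact_force())-f0)[:2]@GX
log=[]; x=tx()
while x<-62 and read_time()<40:
    x+=.4; h=arm.move_linear(pt(x,57.5),vel=6,guard=5); v=f(); log.append((tx()+190,v,h))
    if h or v>5.5: break
print('\n'.join('%.1f %.2f %d'%l for l in log[-14:]),len(log),read_time())
arm.wait(.2);print(f(),tx()+190)
```

```text
103.3 3.19 0
103.7 2.83 0
104.1 3.07 0
104.5 2.99 0
104.9 2.95 0
105.3 2.95 0
105.7 2.14 0
106.1 3.21 0
106.5 2.10 0
106.9 2.50 0
107.3 3.28 0
107.7 3.44 0
108.1 3.35 0
108.2 6.95 0 39 28.6583
6.169399580834554 108.15006344381254
```

Run:
```python
from h import *
f0=np.load('f0.npy'); f=lambda:-(np.array(read_contact_force())-f0)[:2]@GX
x=-81.5   # last commanded is about +108.5
for i in range(14):
    arm.move_linear(pt(x,57.5),vel=4,guard=4); v=f(); print('%.2f %.2f %.2f'%(x+190,tx()+190,v))
    if v>9.0: break
    x+=.1
for i in range(3): arm.wait(.2); print(f(),tx()+190)
print(read_time())
```

```text
108.50 108.16 6.56
108.60 108.14 7.38
108.70 108.18 7.35
108.80 108.17 8.13
108.90 108.18 9.08
9.0187975781976 108.19382339944654
9.375066103842085 108.20224607117788
10.10232913807306 108.19874921794036
30.7083
```

Run:
```python
from h import *
arm.move_linear(pt(-84,57.5),vel=10); arm.move_linear(pt(-115,57.5),vel=40); arm.move_linear(pt(-115,130),vel=120)
arm.wait(.3)
print(read_time())
a=snap('scene','s9');b=snap('side','d9')
c=np.hstack([cv2.resize(a[165:225,160:240],(400,300),interpolation=3),cv2.resize(b[245:320,255:355],(400,300),interpolation=3)])
cv2.imwrite('pics/fin.png',c)
```

```text
33.1333
```

View pics/fin.png

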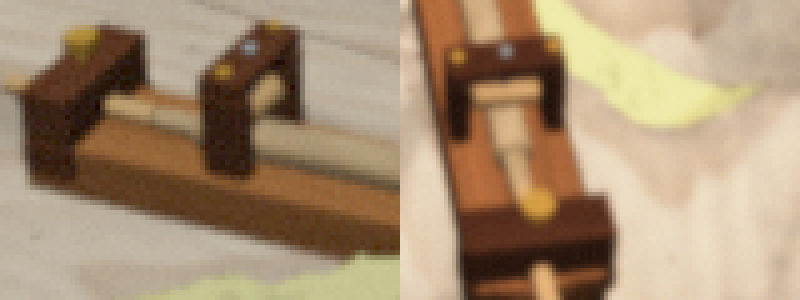

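The final picture shows the tenon meeting the pin end to end at about (152,108) in the left half, with no gap, and the blank under the bar in the groove. I'm handing it in.

```bash
python3 -c "
from bench import *
print(workorder.job_done())"
```

```text
the job is handed in; nothing more can be done
None
```

I handed the job in at about 33 s: the blank lies in the groove under the hold-down with its tenon against the stop pin, pressed home at an estimated 6–7 N; no verdict came back from the judge.

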